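# Load the nozzle rack into the decorating carousel and present it

## Task

Pick up the piping-nozzle rack by its upright tab, seat it flat and square in the empty rectangular pocket of the carousel and let go of it. Then take the carousel by its upright steel post and turn it until the rack points straight at the pointer on the base (the front). Finish holding: keep the post gripped so that the carousel stays still there, and leave the ring cutter, the bottle and the tub where they stand.

Things in the scene. Friction and masses are not known exactly. Their poses are not given: they have to be found in the camera images.
- rack_grip (a point): Centre of the grip tab of the loose nozzle rack, 40 mm above the rack's underside. The tab stands upright in the rack's middle: 26 (its x) x 12 (its y) mm, from 16 to 64 mm above the underside. Grip it across the 12 mm (along y). The rack starts upright on the bench, left or right of the carousel, at any yaw.
- rack: The same nozzle rack, about 150 g: white plastic block 90 (x) x 50 (y) x 16 mm thick with the tab in its middle and two steel cone nozzles (base radius 9, 26 mm tall) on it at x = -33 and +33 mm. The same either way round (half turn). Origin: centre of its underside, z up.
- carousel_base: Fixed black round foot of the carousel, radius 145 mm. Origin on the bench, on the carousel's vertical turning axis. Its -x axis points to the front, towards the pointer. The disc on it is aluminium, radius 155 mm, top 32 mm above the bench, with four fixed lidded glass jars (radius 22.5, tops 82 mm above the bench) 118 mm from the axis, 65 and 115 degrees either side of the pocket.
- front_mark (a point): Top of the small dark steel upright pointer (16 mm wide, top 34 mm above the bench), fixed to the base 184 mm from the turning axis, just outside the disc: it marks the front.
- carousel (a joint): Angle of the carousel disc on its base, rad, anticlockwise seen from above; 0 when the pocket points straight at the front pointer. Starts between 0.6 and 1.5, so it must be turned clockwise by that amount. Friction about 0.15 N m: it stays where it is left; no spring, no detents.
- pocket (a point): Centre of the pocket's floor on the disc, 32 mm above the bench, 90 mm from the turning axis; turns with the disc, its -x axis points radially outward. Grey frame 12 mm tall; opening 94 (x) x 54 (y) mm, so 2 mm play on each side of the rack; the upper 6 mm flare outward to guide it in. The rack's long side lies along this x. Seated, the tab's centre stands 40 mm above this point.
- post_mid (a point): Point on the axis of the carousel's post, 80 mm above the bench: the height to grip. The post is a bare round upright steel rod, 16 mm in diameter, from 32 to 100 mm above the bench, on the disc 120 mm from the turning axis, exactly opposite the pocket. The nearest jars stand about 105 mm clear of it.
- cutter: Bystander: loose steel ring cutter, 76 mm outside diameter, 40 mm tall, on the bench on the other side of the carousel from the rack; origin at the centre of its underside. Not to be moved.
- squeeze_bottle: Bystander: loose green squeeze bottle, 56 mm in diameter, 150 mm tall, beyond the carousel; origin at the centre of its underside. Not to be moved.
- tub: Bystander: loose white food tub with a blue lid, 118 x 158 x 75 mm, beyond the carousel; origin at the centre of its underside. Not to be moved.
There are look-alikes about, which are no part of the job. Leave any yellow look-alike of the rack alone.

How it is judged:
By the outcome, as a careful person would: the job done as asked, in the order asked, and still so for the second after the job is handed in, while the arm keeps its last pose, push and grip.
It also fails if it takes over 51 s, if anything falls off the work surface, if the arm or the gripper's body presses on something with over 40 N, if the wrist force passes 120 N, or if a joint passes its speed limit or range.

## Robot

A 6-joint arm with a two-finger parallel gripper is mounted at the origin on the work surface. World frame = base frame: x ahead of the robot, y to its left, z up, the work surface at z = 0. Lengths are in m, angles in degrees, forces in N, time in s.
With the tool pointing down it reaches from about 0.4 to 0.825 m from the base axis. Payload 7 kg.
Tool frame: the origin (TCP) lies between the finger pads; the fingertips stand 19 mm ahead of it and the grasp point (between the pads) is the TCP; x points along the fingers, y is the direction in which the jaws open and shut, and the axes are right-handed (so a half turn about x gives the same grasp; the last joint's range is limited). The gripper opens to 88 mm and grips with 3 to 60 N. Pads are 19 mm wide; open, the fingers measure 130 mm over their backs; the gripper's body (78 mm by 193 mm) begins 47 mm behind the grasp point.
Start: joints at [-50.529, 20.546, 0.682, 0, -70.136, -16.507], TCP at [0.263, -0.621, 0.219] pointing down, gripper open.
Joint ranges: [-176.03, 176.03], [-82.01, 121.73], [-58.28, 71.71], [-173.87, 95.51], [-174.79, -0.11], [-173.66, 173.66]. Speed limits (degrees/s): [136.94, 136.94, 172.46, 180, 180, 180].

## Interface

Orientations are given as [roll, pitch, yaw] about the fixed x, y, z axes, in that order (R = Rz(yaw) Ry(pitch) Rx(roll)).
In Python, from plant import r gives the robot as it stands.
- The arm moves only by the tool send_rows, never from a script. Its argument "plan" is a list of rows, each a list of 2 entries, a list of its own where there are three numbers: the shift along the tool's x, y, z scaled (see below), then the turn, a rotation vector about the tool's x, y, z scaled (see below). A call has exactly 5 rows; each row is the pose to reach, as a shift and turn from the pose measured when the call began, along the tool's axes at that moment; what a row does not reach only later rows make up. The controller multiplies each number of a shift by 0.15 m and each number of a turn by pi/4 rad. A row lasts 1/10 s, in which the tool goes at most 50 mm and 8.59 degrees, less where a joint would pass 70% of its speed; a pose out of reach is approached as far as the arm can. A call with a number of a shift or a turn outside -1 to 1 is refused whole. A call with a gripper value outside its range is refused whole. "jaw" is the opening, from -1 (shut) to 1 (fully open), so that 0 is half open, set as the call begins (left out, the last holds). The fingers move at their own pace and stop on an object; "force" is the grip in N (left out, the last holds). Time passes only in rows, so rows that repeat a pose let the fingers close, or fill a call up. It gives the time, the measured TCP pose, the force and the opening at its end, in the units of the state.
- r.get_state(): the state, without advancing time (a new reading comes with each control period).
- r.capture(name): name is "scene" or "top" or "wrist"; returns a dict with "color" (420x560x3 uint8, red, green, blue), "range_z" (420x560 float32, m along the optical axis (not along the pixel's ray), 0 where there is no reading), "mtx" (3x3 intrinsics, pixels), "pose" (4x4, takes a point from camera to world coordinates). Camera axes: x right, y down, z forward; pixel columns grow to the right and rows downward; lengths in m; the calibration is good to about 2 mm. A picture is of the moment at which its call begins.
- r.close_job(): hands the job in, once; it reports no verdict.
Trained networks look in a picture, given as the dict that the camera call returned (one of the last four; its "shot" number tells which), for a name from the list of things; names that differ only in an ending like _2 or _b are one class to them, and where a whole thing is asked for, a point or a joint stands for the part that bears it (a point fixed in the world has none). Each returns a list of dicts, best first, with "score" (0 to 1); they miss things now and then, are a little off and sometimes report something else, mostly with a low value. They report only what shows in the picture. A call takes as long as a camera call. They do not tell look-alikes from the thing itself.
- r.find_in(picture, target): "uv" ([column, row] in pixels, amid what is visible of it).
- r.trace(picture, target): "mask" (420x560 bool, what is visible of it) and "uv" ([column, row] in pixels, amid what is visible of it).
The state is a dict: "time_s": time; "joints": joint angles; "qd": joint speeds; "joint_torque": joint torques, N m; "tcp_pos": TCP position; "eef_rot": TCP orientation; "contact_force": force on the tool from outside, world axes, zero at the start; "moment": the same for the moment, N m; "gripper_width": finger opening in m.
Only numpy, scipy, OpenCV 4.12 (cv2) and the standard library are available. Lean on these libraries where they do the work, as an engineer would, in place of code of your own. Each camera call takes 0.05 s, during which the arm holds its last target. There are 200 camera calls.

## Working session

There is one attempt and no reset: what is moved stays moved. The work goes in short steps, Python scripts to look and compute and a tool call to move; the robot and the scene stay as the last step left them, time stands still between calls to the robot, and variables do not carry over. Pictures are saved under pics/ and viewed, about 8 in all and at most 12, crops included, and the job is handed in when it is done.

Besides the shell and the picture viewer there is one more tool, called after "Request:" by a JSON object that holds its "api" and its "payload", one argument or row to a line. send_rows: Moves the arm, as the interface text tells. Its arguments: {"type":"object","properties":{"plan":{"type":"array"},"jaw":{"type":"number"},"force":{"type":"number"}},"required":["plan"]}

```bash
ls; mkdir -p pics; cat > h.py <<'E'
import numpy as np, cv2
from plant import r
from scipy.spatial.transform import Rotation as R
def world(p,uv=None):
    z=p["range_z"];K=p["mtx"];v,u=np.mgrid[:z.shape[0],:z.shape[1]]
    P=np.stack([(u-K[0,2])/K[0,0]*z,(v-K[1,2])/K[1,1]*z,z],-1)
    return P@p["pose"][:3,:3].T+p["pose"][:3,3]
def save(p,n): cv2.imwrite("pics/"+n+".png",p["color"][:,:,::-1])
E
python3 - <<'E'
from h import *
s=r.get_state();print(s)
a=r.capture("scene");b=r.capture("top")
cv2.imwrite("pics/a.png",cv2.resize(np.vstack([a["color"],b["color"]])[:,:,::-1],None,fx=.71,fy=.71))
for n,p in(("scene",a),("top",b)):
    W=world(p)
    for t in["rack","rack_grip","carousel_base","pocket","post_mid","cutter","squeeze_bottle","tub","front_mark"]:
        for d in r.find_in(p,t)[:3]:
            u,v=np.round(d["uv"]).astype(int);print(n,t,round(d["score"],2),(u,v),W[v,u].round(3))
E
```

```text
pics
{'time_s': 0.0, 'joints': array([-5.05302592e+01,  2.05895711e+01,  6.35250107e-01, -1.85668487e-02,
       -7.01355452e+01, -1.65084177e+01]), 'qd': array([-0.11910699, -0.00060925,  0.12942868,  0.00774384, -0.04446858,
        0.02450858]), 'joint_torque': array([-3.28103924e-04, -5.82713020e+01,  2.93043941e+01,  6.99712202e+00,
        6.59991187e-03, -1.79769040e-04]), 'tcp_pos': array([ 0.26312123, -0.62107879,  0.21775983]), 'eef_rot': array([ 95.5183782 ,  89.90845391, 118.47337863]), 'contact_force': array([-0.01996797,  0.66271829,  0.39609709]), 'moment': array([ 0.0302457 , -0.01552956,  0.0084696 ]), 'gripper_width': 0.0881263990785847}
scene rack 0.85 (np.int64(128), np.int64(230)) [ 0.271 -0.335  0.019]
scene rack 0.59 (np.int64(164), np.int64(256)) [ 0.428 -0.323  0.018]
scene rack 0.57 (np.int64(348), np.int64(296)) [ 0.86  -0.099  0.02 ]
scene rack_grip 0.8 (np.int64(131), np.int64(227)) [ 0.284 -0.329  0.034]
scene rack_grip 0.76 (np.int64(160), np.int64(252)) [ 0.415 -0.325  0.026]
scene rack_grip 0.69 (np.int64(344), np.int64(296)) [ 0.853 -0.105  0.019]
sc
[... 1024 characters left out ...]
4(284), np.int64(214)) [ 0.559 -0.043  0.041]
top carousel_base 0.67 (np.int64(287), np.int64(217)) [ 0.551 -0.051  0.045]
top carousel_base 0.56 (np.int64(283), np.int64(217)) [ 0.552 -0.041  0.041]
top carousel_base 0.19 (np.int64(395), np.int64(154)) [ 0.709 -0.319  0.077]
top pocket 0.8 (np.int64(285), np.int64(215)) [ 0.556 -0.046  0.043]
top post_mid 0.64 (np.int64(284), np.int64(215)) [ 0.556 -0.043  0.043]
top cutter 0.93 (np.int64(161), np.int64(237)) [0.5   0.275 0.001]
top squeeze_bottle 0.78 (np.int64(139), np.int64(151)) [0.7   0.302 0.116]
top tub 0.71 (np.int64(394), np.int64(158)) [ 0.699 -0.317  0.075]
top front_mark 0.75 (np.int64(287), np.int64(215)) [ 0.556 -0.05   0.049]
```

View pics/a.png

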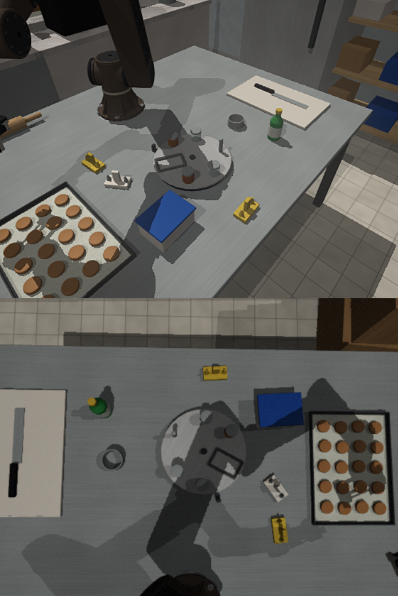

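```bash
python3 - <<'E'
from h import *
b=r.capture("top");W=world(b);np.savez("top.npz",W=W,c=b["color"])
cv2.imwrite("pics/b.png",cv2.resize(b["color"][140:310,210:430,::-1],None,fx=3.6,fy=3.5,interpolation=cv2.INTER_CUBIC))
x,y,z=W[...,0],W[...,1],W[...,2]
m=((abs(x-.555)<.2)&(abs(y+.045)<.2)&(z>.026)&(z<.036)).astype(np.uint8)
cs,_=cv2.findContours(m,cv2.RETR_EXTERNAL,cv2.CHAIN_APPROX_NONE);c=max(cs,key=cv2.contourArea)[:,0]
P=W[c[:,1],c[:,0],:2]
A=np.c_[2*P,np.ones(len(P))];w=np.ones(len(P))
for i in range(8):
    s=np.linalg.lstsq(A*w[:,None],(P**2).sum(1)*w,rcond=None)[0];R0=np.sqrt(s[2]+s[:2]@s[:2]);e=np.hypot(*(P-s[:2]).T)-R0;w=(abs(e)<.006).astype(float)
print("disc",s[:2],R0,w.mean())
C=s[:2];rr=np.hypot(x-C[0],y-C[1]);th=np.degrees(np.arctan2(y-C[1],x-C[0]))
def cc(m,n):
    k,l,st,ce=cv2.connectedComponentsWithStats(m.astype(np.uint8))
    for i in range(1,k):
        if st[i,4]>=3:
            q=W[l==i].mean(0);print(n,st[i,4],ce[i].round(0),q.round(3),"r",np.hypot(*(q[:2]-C)).round(3),"az",np.degrees(np.arctan2(q[1]-C[1],q[0]-C[0])).round(1))
cc((rr<.15)&(z>.086)&(z<.106),"post");cc((rr<.15)&(z>.07)&(z<.086),"jar");cc((rr<.15)&(z>.04)&(z<.05),"frame")
cc((rr>.17)&(rr<.2)&(z>.015)&(z<.05),"ptr")
t=max([d for d in r.trace(b,"rack")],key=lambda d:-np.hypot(d["uv"][0]-388,d["uv"][1]-267));M=t["mask"]
print(t["uv"],t["score"],M.sum())
N=(abs(x-.426)<.08)&(abs(y+.31)<.08)&(z>.007)
print("rack",N.sum(),W[N].mean(0))
for lo,hi in((.007,.024),(.05,.075)):
    q=W[N&(z>lo)&(z<hi)];print(len(q),cv2.minAreaRect((q[:,:2]*1000).astype(np.float32)),q.mean(0),np.median(q[:,2]))
E
```

```text
disc [ 0.55743347 -0.04949725] 0.15285368626702403 1.0
post 37 [244. 189.] [0.614 0.055 0.099] r 0.119 az 61.7
jar 257 [290. 166.] [ 0.674 -0.056  0.082] r 0.117 az -3.3
jar 255 [326. 185.] [ 0.627 -0.144  0.082] r 0.117 az -53.4
jar 6 [244. 193.] [0.608 0.055 0.081] r 0.117 az 64.3
jar 263 [248. 242.] [0.487 0.045 0.082] r 0.118 az 126.7
jar 259 [284. 262.] [ 0.44  -0.043  0.082] r 0.118 az 176.6
frame 3 [283. 174.] [ 0.661 -0.04   0.043] r 0.104 az 5.1
frame 4 [290. 177.] [ 0.654 -0.057  0.043] r 0.097 az -4.4
frame 7 [318. 193.] [ 0.612 -0.13   0.045] r 0.098 az -55.8
frame 5 [247. 194.] [0.61  0.052 0.044] r 0.114 az 62.6
frame 60 [287. 215.] [ 0.557 -0.05   0.043] r 0.0 az -119.8
frame 385 [318. 232.] [ 0.515 -0.129  0.043] r 0.09 az -118.3
ptr 35 [307. 284.] [ 0.382 -0.102  0.032] r 0.183 az -163.3
[390.0, 264.3] 0.82 732
rack 688 [ 0.42470189 -0.31236898  0.02308755]
542 ((402.6817626953125, -285.8814392089844), (90.58026123046875, 123.7477035522461), 36.38315200805664) [ 0.42473545 -0.31213274  0.01650603] 0.01654759069692835
67 ((424.37298583984375, -315.3952941894531), (26.4315185546875, 12.076074600219727), 34.34389114379883) [ 0.42443374 -0.31419734  0.06219764] 0.0637254083014126
```

View pics/b.png

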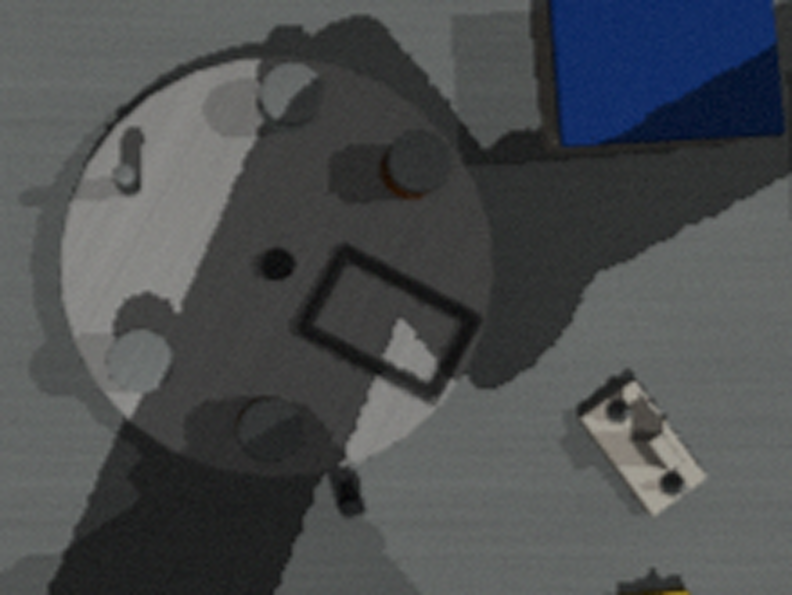

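```bash
cat >> h.py <<'E'
def go(pos,az=None,flip=0):
    """print shift and turn (units) to bring TCP to pos, jaw axis at azimuth az, tool straight down"""
    s=r.get_state();T=R.from_euler("xyz",s["eef_rot"],degrees=True);M=T.as_matrix()
    cur=np.degrees(np.arctan2(M[1,1],M[0,1]))
    if az is None: az=cur
    d=(az-cur+90)%180-90+flip
    a=np.radians(cur+d);X=np.array([0,0,-1.]);Y=np.array([np.cos(a),np.sin(a),0]);G=np.stack([X,Y,np.cross(X,Y)],1)
    rv=(T.inv()*R.from_matrix(G)).as_rotvec()
    print("t %.2f tcp %s jaw_az %.1f turn %.1f tilt %.1f q1,q6 %s w %.4f F %s M %s"%(s["time_s"],s["tcp_pos"].round(4),cur,d,np.degrees(np.arccos(-M[2,0])),s["joints"][[0,5]].round(1),s["gripper_width"],s["contact_force"].round(1),s["moment"].round(2)))
    print("shift",(M.T@(np.array(pos)-s["tcp_pos"])/.15).round(3),"turn",(rv/(np.pi/4)).round(3))
E
python3 -c "
from h import *
print(R.from_euler('xyz',r.get_state()['eef_rot'],degrees=True).as_matrix().round(3))
go([.424,-.314,.2],124.5)"
```

```text
[[ 0.    -0.39   0.921]
 [ 0.     0.921  0.39 ]
 [-1.     0.     0.   ]]
t 1.10 tcp [ 0.2634 -0.6215  0.2186] jaw_az 113.0 turn 11.5 tilt 0.0 q1,q6 [-50.5 -16.5] w 0.0875 F [ 0.2 -0.3 -0.2] M [ 0.03  0.04 -0.02]
shift [0.124 1.47  1.786] turn [-0.256  0.    -0.   ]
```

Request:
{"api": "send_rows", "payload": {
  "plan": [
    [[0,0.16,0.19],[0,0,0]],
    [[0.02,0.33,0.4],[-0.05,0,0]],
    [[0.04,0.5,0.6],[-0.1,0,0]],
    [[0.05,0.66,0.8],[-0.16,0,0]],
    [[0.06,0.82,1.0],[-0.256,0,0]]
  ],
  "jaw": 0,
  "force": 25
}}

```text
time_s: 1.6
tcp_pos: [0.3539, -0.4484, 0.2097]
eef_rot: [-74.5, 90.0, -39.9]
contact_force: [0.5, -0.1, 0.0]
gripper_width: 0.0529
```

```bash
python3 -c "
from h import *
go([.424,-.314,.2],124.5)"
```

```text
t 1.60 tcp [ 0.3539 -0.4484  0.2097] jaw_az 124.6 turn -0.1 tilt 0.0 q1,q6 [-32.1 -23.3] w 0.0529 F [ 0.5 -0.1  0. ] M [ 0.01 -0.12 -0.04]
shift [0.065 0.472 0.893] turn [0.002 0.    0.   ]
```

Request:
{"api": "send_rows", "payload": {
  "plan": [
    [[0.02,0.12,0.23],[0,0,0]],
    [[0.04,0.24,0.45],[0,0,0]],
    [[0.065,0.36,0.68],[0,0,0]],
    [[0.065,0.472,0.893],[0,0,0]],
    [[0.065,0.472,0.893],[0,0,0]]
  ]
}}

```text
time_s: 2.1
tcp_pos: [0.4256, -0.3113, 0.2003]
eef_rot: [-40.8, 89.9, -6.0]
contact_force: [-0.2, 0.5, -0.0]
gripper_width: 0.0435
```

```bash
python3 - <<'E'
from h import *
p=r.capture("wrist");save(p,"c");W=world(p);z=W[...,2];x,y=W[...,0],W[...,1]
print(p["pose"].round(3).tolist())
for d in r.find_in(p,"rack_grip")[:2]:
    u,v=np.round(d["uv"]).astype(int);print(d["score"],u,v,W[v,u])
N=(abs(x-.424)<.075)&(abs(y+.314)<.075)&(z>0)
for lo,hi in((.010,.02),(.058,.07)):
    m=(N&(z>lo)&(z<hi)).astype(np.uint8)
    k,l,st,ce=cv2.connectedComponentsWithStats(m)
    if k<2: continue
    q=W[l==1+st[1:,4].argmax()];print(len(q),cv2.minAreaRect((q[:,:2]*1000).astype(np.float32)),np.median(q,0))
go([.424,-.314,.04],124.5)
E
```

```text
[[-0.57, 0.79, 0.226, 0.364], [0.822, 0.548, 0.156, -0.354], [-0.001, 0.274, -0.962, 0.367], [0.0, 0.0, 0.0, 1.0]]
0.97 358 57 [ 0.28154859 -0.33190789  0.05491804]
0.92 285 187 [ 0.41244448 -0.31945354  0.06452864]
2894 ((422.26416015625, -315.71563720703125), (90.34770965576172, 49.91891860961914), 35.77063751220703) [ 0.41737145 -0.31844953  0.01629047]
318 ((421.603759765625, -315.9715881347656), (24.87915802001953, 10.720563888549805), 34.49513244628906) [ 0.42101654 -0.31631333  0.06411244]
t 2.20 tcp [ 0.4245 -0.3134  0.2002] jaw_az 124.7 turn -0.2 tilt 0.0 q1,q6 [-15.1 -40.2] w 0.0440 F [-0.  -1.   0.2] M [-0.04  0.03 -0.04]
shift [ 1.068e+00 -1.000e-03 -5.000e-03] turn [0.005 0.    0.001]
```

View pics/c.png

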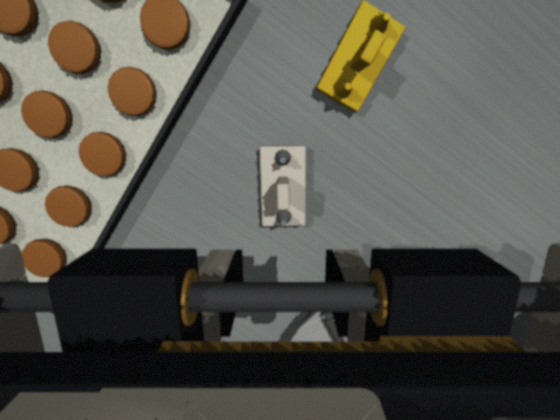

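```bash
python3 -c "
from h import *
go([.4225,-.3155,.041],125.6)"
```

```text
t 2.20 tcp [ 0.4245 -0.3134  0.2002] jaw_az 124.7 turn 0.9 tilt 0.0 q1,q6 [-15.1 -40.2] w 0.0440 F [-0.  -1.   0.2] M [-0.04  0.03 -0.04]
shift [ 1.062 -0.003 -0.019] turn [-0.019  0.     0.001]
```

Request:
{"api": "send_rows", "payload": {
  "plan": [
    [[0.2,0,-0.019],[-0.02,0,0]],
    [[0.4,0,-0.019],[-0.02,0,0]],
    [[0.6,0,-0.019],[-0.02,0,0]],
    [[0.75,0,-0.019],[-0.02,0,0]],
    [[0.87,0,-0.019],[-0.02,0,0]]
  ]
}}

```text
time_s: 2.7
tcp_pos: [0.4211, -0.3159, 0.0683]
eef_rot: [149.5, 90.0, -174.9]
contact_force: [0.6, 0.2, 0.3]
gripper_width: 0.0435
```

Request:
{"api": "send_rows", "payload": {
  "plan": [
    [[0.05,0,0],[0,0,0]],
    [[0.1,0,0],[0,0,0]],
    [[0.15,0,0],[0,0,0]],
    [[0.18,0,0],[0,0,0]],
    [[0.18,0,0],[0,0,0]]
  ]
}}

```text
time_s: 3.2
tcp_pos: [0.421, -0.3159, 0.0411]
eef_rot: [139.3, 90.0, 174.8]
contact_force: [0.3, -0.3, 0.5]
gripper_width: 0.0439
```

```bash
python3 -c "
from h import *
go([.4225,-.3155,.041],125.6)"
```

```text
t 3.20 tcp [ 0.421  -0.3159  0.0411] jaw_az 125.5 turn 0.1 tilt 0.0 q1,q6 [-15.5 -39. ] w 0.0439 F [ 0.3 -0.3  0.5] M [0.06 0.06 0.01]
shift [ 0.    -0.004  0.01 ] turn [-0.002 -0.001 -0.001]
```

Request:
{"api": "send_rows", "payload": {
  "plan": [
    [[0,0,0.01],[0,0,0]],
    [[0,0,0.01],[0,0,0]],
    [[0,0,0.01],[0,0,0]],
    [[0,0,0.01],[0,0,0]],
    [[0,0,0.01],[0,0,0]]
  ],
  "jaw": -1,
  "force": 30
}}

```text
time_s: 3.7
tcp_pos: [0.4223, -0.315, 0.0412]
eef_rot: [144.1, 90.0, 179.6]
contact_force: [-0.6, 0.5, 0.4]
gripper_width: 0.0118
```

Request:
{"api": "send_rows", "payload": {
  "plan": [
    [[0,0,0],[0,0,0]],
    [[-0.1,0,0],[0,0,0]],
    [[-0.3,0,0],[0,0,0]],
    [[-0.5,0,0],[0,0,0]],
    [[-0.67,0,0],[0,0,0]]
  ]
}}

```text
time_s: 4.2
tcp_pos: [0.4223, -0.315, 0.1431]
eef_rot: [156.5, 90.0, -168.0]
contact_force: [-0.2, 0.1, -1.5]
gripper_width: 0.0121
```

```bash
python3 -c "
from h import *
go([.5147,-.1288,.13],151.7)"
```

```text
t 4.20 tcp [ 0.4223 -0.315   0.1431] jaw_az 125.5 turn 26.2 tilt 0.0 q1,q6 [-15.4 -39.1] w 0.0121 F [-0.2  0.1 -1.5] M [-0.01 -0.12 -0.03]
shift [0.087 0.652 1.223] turn [-0.582 -0.    -0.   ]
```

Request:
{"api": "send_rows", "payload": {
  "plan": [
    [[0,0.07,0.13],[-0.1,0,0]],
    [[0,0.16,0.3],[-0.25,0,0]],
    [[0,0.24,0.45],[-0.4,0,0]],
    [[0,0.3,0.57],[-0.5,0,0]],
    [[0,0.33,0.62],[-0.582,0,0]]
  ]
}}

```text
time_s: 4.7
tcp_pos: [0.4698, -0.2193, 0.143]
eef_rot: [101.9, 90.0, 163.9]
contact_force: [-0.1, 0.2, -0.9]
gripper_width: 0.0118
```

```bash
python3 - <<'E'
from h import *
p=r.capture("wrist");save(p,"d");W=world(p);z=W[...,2];x,y=W[...,0],W[...,1]
s=r.get_state();t=s["tcp_pos"];print(t)
# rack in hand
N=(np.hypot(x-t[0],y-t[1])<.065)&(abs(z-(t[2]-.024))<.005);q=W[N]
if len(q)>20: print("rack",len(q),cv2.minAreaRect((q[:,:2]*1000).astype(np.float32)),np.median(q,0))
C=np.array([.5574,-.0495]);N=(np.hypot(x-.5147,y+.1288)<.075)&(z>.038)&(z<.048)
k,l,st,ce=cv2.connectedComponentsWithStats(N.astype(np.uint8))
for i in range(1,k):
    if st[i,4]>60: q=W[l==i];print("frame",len(q),ce[i],cv2.minAreaRect((q[:,:2]*1000).astype(np.float32)),np.median(q,0))
go([.5147,-.1288,.13],151.7)
E
```

```text
[ 0.46992528 -0.21900485  0.14292269]
rack 5201 ((460.10650634765625, -237.27499389648438), (50.95562744140625, 50.132511138916016), 61.9128303527832) [ 0.45872398 -0.23914408  0.11794223]
t 4.75 tcp [ 0.4699 -0.219   0.1429] jaw_az 152.2 turn -0.5 tilt 0.0 q1,q6 [ -3.3 -24.5] w 0.0118 F [ 0.6  0.7 -1.7] M [ 0.25 -0.04  0.02]
shift [0.086 0.017 0.671] turn [ 0.011  0.    -0.   ]
```

View pics/d.png

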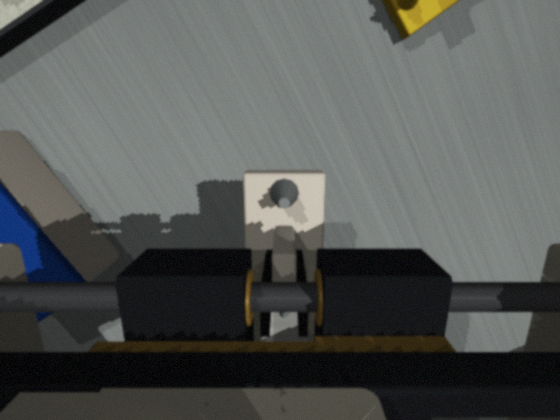

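```bash
python3 - <<'E'
from h import *
W=np.load("top.npz")["W"];x,y,z=W[...,0],W[...,1],W[...,2]
N=(np.hypot(x-.515,y+.129)<.075)&(z>.038)&(z<.048);k,l,st,_=cv2.connectedComponentsWithStats(N.astype(np.uint8));q=W[l==1+st[1:,4].argmax()]
print(cv2.minAreaRect((q[:,:2]*1000).astype(np.float32)),len(q))
go([.5152,-.128,.12],151.7)
E
```

```text
((514.7388305664062, -128.54832458496094), (113.79228210449219, 73.76979064941406), 61.539833068847656) 482
t 4.75 tcp [ 0.4699 -0.219   0.1429] jaw_az 152.2 turn -0.5 tilt 0.0 q1,q6 [ -3.3 -24.5] w 0.0118 F [ 0.6  0.7 -1.7] M [ 0.25 -0.04  0.02]
shift [0.153 0.016 0.677] turn [ 0.011  0.    -0.   ]
```

Request:
{"api": "send_rows", "payload": {
  "plan": [
    [[0,0.0,0.15],[0.01,0,0]],
    [[0,0.01,0.35],[0.01,0,0]],
    [[0,0.016,0.52],[0.01,0,0]],
    [[0.08,0.016,0.63],[0.01,0,0]],
    [[0.15,0.016,0.677],[0.01,0,0]]
  ]
}}

```text
time_s: 5.25
tcp_pos: [0.5155, -0.1271, 0.1193]
eef_rot: [64.9, 90.0, 126.7]
contact_force: [0.5, -0.3, -1.7]
gripper_width: 0.0116
```

```bash
cat > look.py <<'E'
from h import *
import sys
p=r.capture("wrist");save(p,sys.argv[1]);W=world(p);z=W[...,2];x,y=W[...,0],W[...,1]
s=r.get_state();t=s["tcp_pos"]
u=np.array([np.cos(np.radians(61.7)),np.sin(np.radians(61.7))]);v=np.array([-u[1],u[0]]);C=np.array([.5574,-.0495])
a=(x-C[0])*u[0]+(y-C[1])*u[1];b=(x-C[0])*v[0]+(y-C[1])*v[1]
print("tcp a,b (mm)",((t[:2]-C)@u*1e3).round(1),((t[:2]-C)@v*1e3).round(1))
def box(m,n):
    k,l,st,ce=cv2.connectedComponentsWithStats(m.astype(np.uint8))
    for i in range(1,k):
        if st[i,4]>40:
            A,B=a[l==i]*1e3,b[l==i]*1e3;print(n,st[i,4],ce[i].round(0),"a",np.percentile(A,[1,99]).round(1),"b",np.percentile(B,[1,99]).round(1),"z",np.median(z[l==i]).round(4),cv2.minAreaRect(np.c_[A,B].astype(np.float32))[2])
reg=(abs(b)<.06)&(a<-.01)&(a>-.17)
box(reg&(abs(z-(t[2]-.024))<.004),"rack");box(reg&(z>.041)&(z<.047),"frame");
E
python3 look.py e; python3 -c "
from h import *
go([.5152,-.128,.073],151.7)"
```

```text
tcp a,b (mm) -88.6 1.2
rack 5145 [284. 209.] a [-133.8  -85.7] b [-24.3  24.5] z 0.0943 89.92974853515625
frame 1927 [294. 179.] a [-146.8  -66.6] b [-34.1  38.2] z 0.0427 89.91262817382812
t 5.30 tcp [ 0.5144 -0.1269  0.1173] jaw_az 151.7 turn -0.0 tilt 0.2 q1,q6 [  7.3 -35.5] w 0.0117 F [ 0.4  0.8 -2.9] M [ 0.15  0.15 -0.05]
shift [ 0.295 -0.009 -0.003] turn [ 0.    -0.001 -0.004]
```

View pics/e.png

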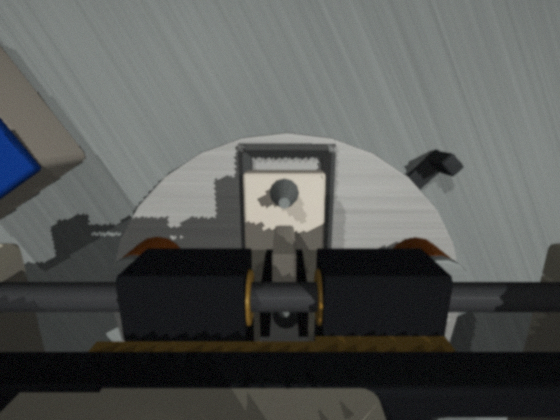

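Request:
{"api": "send_rows", "payload": {
  "plan": [
    [[0.05,0.01,-0.005],[0,0,0]],
    [[0.1,0.01,-0.005],[0,0,0]],
    [[0.15,0.01,-0.005],[0,0,0]],
    [[0.19,0.01,-0.005],[0,0,0]],
    [[0.19,0.01,-0.005],[0,0,0]]
  ]
}}

```text
time_s: 5.8
tcp_pos: [0.5119, -0.1273, 0.0879]
eef_rot: [111.3, 89.7, 173.0]
contact_force: [0.1, 0.1, -1.1]
gripper_width: 0.012
```

```bash
python3 look.py f; python3 -c "
from h import *
im=cv2.imread('pics/f.png')[110:260,200:370];cv2.imwrite('pics/f2.png',cv2.resize(im,None,fx=4,fy=4,interpolation=cv2.INTER_CUBIC))
for i in range(1): go([.5144,-.1285,.073],151.7)"
```

```text
tcp a,b (mm) -89.8 2.9
rack 5165 [284. 210.] a [-135.6  -87.7] b [-21.   27.7] z 0.0629 89.7703628540039
frame 2622 [282. 187.] a [-147.   -80.5] b [-33.9  38.1] z 0.0427 89.79684448242188
t 5.85 tcp [ 0.5123 -0.1272  0.0885] jaw_az 151.7 turn 0.0 tilt 0.2 q1,q6 [  7.3 -35.6] w 0.0113 F [ 0.4 -0.3 -1.1] M [ 0.04  0.04 -0.02]
shift [ 0.103 -0.017 -0.001] turn [-0.    -0.002 -0.005]
```

View pics/f2.png

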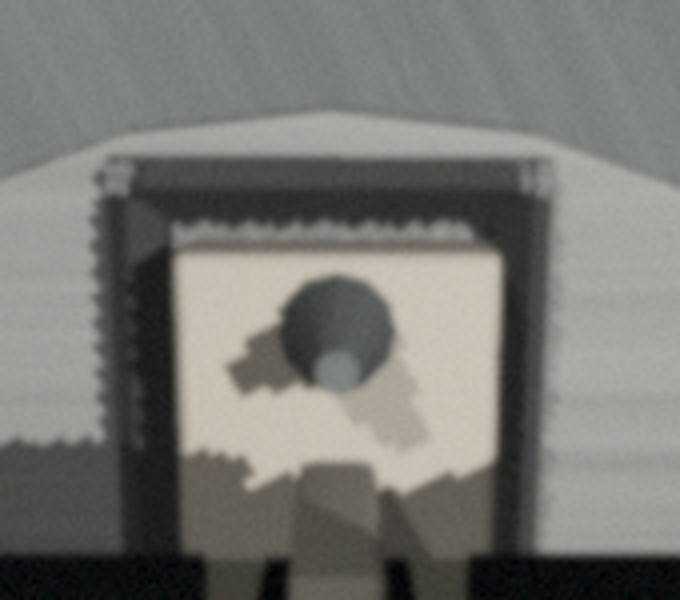

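Request:
{"api": "send_rows", "payload": {
  "plan": [
    [[0.0,-0.008,0.001],[0,0,0]],
    [[0.0,-0.008,0.001],[0,0,0]],
    [[0.02,-0.008,0.001],[0,0,0]],
    [[0.04,-0.008,0.001],[0,0,0]],
    [[0.04,-0.008,0.001],[0,0,0]]
  ]
}}

```text
time_s: 6.35
tcp_pos: [0.513, -0.1276, 0.082]
eef_rot: [112.0, 89.7, 173.7]
contact_force: [-0.3, 0.4, -1.1]
gripper_width: 0.0114
```

```bash
python3 look.py g; python3 -c "
from h import *
for i in range(1): go([.5144,-.1285,.073],151.7)"
```

```text
tcp a,b (mm) -89.8 1.9
rack 5151 [284. 210.] a [-135.3  -87.5] b [-22.2  26.5] z 0.057 89.8012466430664
frame 2697 [283. 187.] a [-146.6  -82.7] b [-33.9  38.2] z 0.0427 89.76997375488281
frame 42 [267. 170.] a [-135.7 -135.3] b [-20.1   3.5] z 0.0438 89.9920883178711
t 6.40 tcp [ 0.5132 -0.1276  0.0822] jaw_az 151.7 turn 0.0 tilt 0.3 q1,q6 [  7.3 -35.5] w 0.0116 F [-0.2  0.1 -1.3] M [-0.01  0.02  0.04]
shift [ 0.061 -0.01  -0.001] turn [ 0.    -0.002 -0.006]
```

Request:
{"api": "send_rows", "payload": {
  "plan": [
    [[0.015,0,0],[0,0,-0.006]],
    [[0.03,0,0],[0,0,-0.006]],
    [[0.045,0,0],[0,0,-0.006]],
    [[0.06,0,0],[0,0,-0.006]],
    [[0.065,0,0],[0,0,-0.006]]
  ]
}}

```text
time_s: 6.9
tcp_pos: [0.5136, -0.1279, 0.0732]
eef_rot: [-150.7, 89.9, -89.0]
contact_force: [-2.4, -1.1, 13.0]
gripper_width: 0.0117
```

```bash
python3 look.py g2; python3 -c "
from h import *
for i in range(1): go([.5144,-.1285,.072],151.7)"
```

```text
tcp a,b (mm) -89.8 1.3
rack 5152 [284. 210.] a [-135.3  -87.6] b [-23.1  25.7] z 0.0482 0.018007392063736916
frame 2790 [283. 187.] a [-146.8  -86.4] b [-34.5  37.3] z 0.0427 0.049373216927051544
frame 166 [283. 173.] a [-135.7 -133.5] b [-22.6  25. ] z 0.0455 0.13344158232212067
t 6.95 tcp [ 0.5136 -0.1279  0.0732] jaw_az 151.7 turn -0.0 tilt 0.1 q1,q6 [  7.4 -35.8] w 0.0119 F [-1.7 -1.4  7.1] M [-0.32  0.7   0.11]
shift [ 0.008 -0.006 -0.001] turn [ 0.001 -0.003  0.002]
```

Request:
{"api": "send_rows", "payload": {
  "plan": [
    [[0,0,0],[0,0,0]],
    [[0,0,0],[0,0,0]],
    [[0,0,0],[0,0,0]],
    [[0,0,0],[0,0,0]],
    [[0,0,0],[0,0,0]]
  ],
  "jaw": -0.2
}}

```text
time_s: 7.45
tcp_pos: [0.5136, -0.1279, 0.0731]
eef_rot: [-150.4, 89.9, -88.7]
contact_force: [-0.2, -0.1, 0.1]
gripper_width: 0.0346
```

Request:
{"api": "send_rows", "payload": {
  "plan": [
    [[-0.1,0,0],[0,0,0]],
    [[-0.3,0,0],[0,0,0]],
    [[-0.5,0,0],[0,0,0]],
    [[-0.7,0,0],[0,0,0]],
    [[-0.85,0,0],[0,0,0]]
  ]
}}

```text
time_s: 7.95
tcp_pos: [0.514, -0.1276, 0.2026]
eef_rot: [-116.0, 89.8, -54.3]
contact_force: [0.6, 0.3, -0.5]
gripper_width: 0.0352
```

```bash
cat > top.py <<'E'
from h import *
import sys
b=r.capture("top");save(b,sys.argv[1]);W=world(b);x,y,z=W[...,0],W[...,1],W[...,2]
C=np.array([.5574,-.0495]);rr=np.hypot(x-C[0],y-C[1])
def az(q): return np.degrees(np.arctan2(q[1]-C[1],q[0]-C[0])).round(1)
def cc(m,n):
    k,l,st,ce=cv2.connectedComponentsWithStats(m.astype(np.uint8))
    for i in range(1,k):
        if st[i,4]>=15:
            q=W[l==i].mean(0);print(n,st[i,4],ce[i].round(0),q.round(4),"r",np.hypot(*(q[:2]-C)).round(3),"az",az(q),[np.round(t,1) for t in cv2.minAreaRect((W[l==i][:,:2]*1e3).astype(np.float32))])
cc((rr<.15)&(z>.09)&(z<.106),"post/tab");cc((rr<.15)&(z>.0455)&(z<.051),"rack");cc((rr<.17)&(z>.039)&(z<.0455),"frame");cc((rr<.15)&(z>.075)&(z<.086),"jar");cc((rr>.17)&(rr<.2)&(z>.02)&(z<.05),"ptr")
E
python3 top.py t1;python3 look.py w1;python3 -c "
from h import *
go([.6143,.0562,.2],151.7)"
```

```text
post/tab 36 [244. 190.] [0.6131 0.0563 0.0993] r 0.12 az 62.3 [array([612.9,  55.9]), array([14.3, 13.6]), np.float64(89.8)]
jar 249 [290. 166.] [ 0.6747 -0.0553  0.0823] r 0.117 az -2.8 [array([674.9, -55.6]), array([42.1, 42.6]), np.float64(44.6)]
jar 175 [325. 183.] [ 0.634  -0.1424  0.0826] r 0.12 az -50.5 [array([ 634.8, -143.2]), array([27.9, 42.8]), np.float64(0.2)]
ptr 32 [307. 284.] [ 0.3821 -0.102   0.0331] r 0.183 az -163.3 [array([ 382.1, -103. ]), array([11.3, 15.7]), np.float64(20.9)]
tcp a,b (mm) -88.7 -0.2
frame 1937 [287. 191.] a [-146.6  -34.3] b [-34.7  37.4] z 0.0427 0.12149535119533539
t 8.05 tcp [ 0.5156 -0.1277  0.2042] jaw_az 151.8 turn -0.1 tilt 0.4 q1,q6 [  7.4 -35.7] w 0.0355 F [0.6 0.9 0.4] M [0.07 0.05 0.  ]
shift [0.029 0.    1.392] turn [0.002 0.001 0.008]
```

View pics/w1.png

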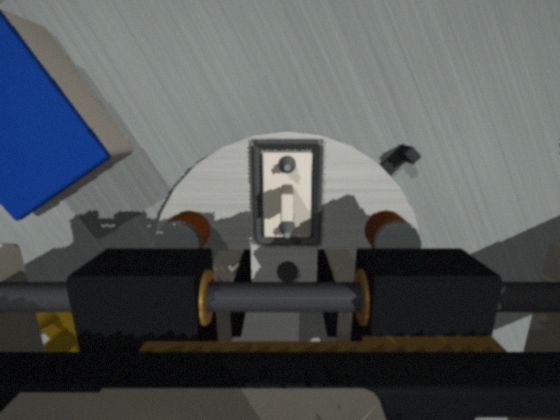

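Request:
{"api": "send_rows", "payload": {
  "plan": [
    [[0,0,0.15],[0,0,0]],
    [[0,0,0.4],[0,0,0]],
    [[0,0,0.65],[0,0,0]],
    [[0,0,0.85],[0,0,0]],
    [[0,0,1.0],[0,0,0.008]]
  ],
  "jaw": 0.1
}}

```text
time_s: 8.55
tcp_pos: [0.5868, 0.0061, 0.2035]
eef_rot: [89.1, 90.0, 150.9]
contact_force: [-0.0, 0.0, -1.0]
gripper_width: 0.0481
```

```bash
python3 -c "
from h import *
go([.6138,.0560,.14],151.7)"
```

```text
t 8.55 tcp [0.5868 0.0061 0.2035] jaw_az 151.8 turn -0.1 tilt 0.0 q1,q6 [ 19.7 -47.8] w 0.0481 F [-0.  0. -1.] M [-0.04  0.06 -0.02]
shift [ 0.423 -0.002  0.378] turn [ 0.003  0.    -0.001]
```

Request:
{"api": "send_rows", "payload": {
  "plan": [
    [[0.05,0,0.12],[0,0,0]],
    [[0.1,0,0.26],[0,0,0]],
    [[0.2,0,0.378],[0,0,0]],
    [[0.32,0,0.378],[0,0,0]],
    [[0.42,0,0.378],[0,0,0]]
  ]
}}

```text
time_s: 9.05
tcp_pos: [0.6131, 0.0567, 0.138]
eef_rot: [122.0, 89.9, -176.2]
contact_force: [-0.7, 0.3, 0.7]
gripper_width: 0.0481
```

```bash
python3 - <<'E'
from h import *
p=r.capture("wrist");W=world(p);x,y,z=np.moveaxis(W,-1,0)
m=(np.hypot(x-.614,y-.056)<.03)&(z>.04)&(z<.102)
t=(m&(z>.096));print("post",m.sum(),t.sum(),W[t].mean(0) if t.any() else "")
go([.6138,.0560,.08],151.7)
E
```

```text
post 796 403 [0.6114601  0.05587258 0.09975361]
t 9.10 tcp [0.6116 0.0562 0.1354] jaw_az 151.8 turn -0.1 tilt 0.4 q1,q6 [ 23.4 -51.5] w 0.0484 F [-1.7 -0.1 -2.4] M [-0.02  0.25  0.02]
shift [ 0.369 -0.015  0.007] turn [ 0.002 -0.005 -0.006]
```

Request:
{"api": "send_rows", "payload": {
  "plan": [
    [[0.09,-0.007,0],[0,0,0]],
    [[0.18,-0.007,0],[0,0,0]],
    [[0.27,-0.007,0],[0,0,0]],
    [[0.36,-0.007,0],[0,0,0]],
    [[0.37,-0.007,0],[0,-0.005,-0.006]]
  ]
}}

```text
time_s: 9.6
tcp_pos: [0.6111, 0.0553, 0.0777]
eef_rot: [126.5, 89.8, -171.7]
contact_force: [-0.5, 0.1, 0.5]
gripper_width: 0.0481
```

Request:
{"api": "send_rows", "payload": {
  "plan": [
    [[0,0,0],[0,0,0]],
    [[0,0,0],[0,0,0]],
    [[0,0,0],[0,0,0]],
    [[0,0,0],[0,0,0]],
    [[0,0,0],[0,0,0]]
  ],
  "jaw": -1,
  "force": 30
}}

```text
time_s: 10.1
tcp_pos: [0.6114, 0.0554, 0.0782]
eef_rot: [120.5, 89.9, -177.8]
contact_force: [0.8, 0.0, 2.3]
gripper_width: 0.0151
```

```bash
cat > arc.py <<'E'
from h import *
import sys
# per-row arc rows: rotate TCP about C from its present azimuth to target az, tool turning along
C=np.array([.5574,-.0495]);s=r.get_state();T=R.from_euler("xyz",s["eef_rot"],degrees=True);M=T.as_matrix();t=s["tcp_pos"]
a0=np.degrees(np.arctan2(t[1]-C[1],t[0]-C[0]));rad=np.hypot(*(t[:2]-C));print("az",a0.round(2),"r",rad.round(4),"w",s["gripper_width"].round(4),"z",t[2].round(4),"F",s["contact_force"].round(1),"M",s["moment"].round(2),"jaw",np.degrees(np.arctan2(M[1,1],M[0,1])).round(2))
for a in np.linspace(a0,float(sys.argv[1]),int(sys.argv[2])+1)[1:]:
    g=np.array([*(C+.12*np.array([np.cos(np.radians(a)),np.sin(np.radians(a))])),.08])
    print(a.round(1),(M.T@(g-t)/.15).round(3),"turn",((a0-a)/45).round(3))
E
python3 arc.py 45 5
```

```text
Traceback (most recent call last):
  File "arc.py", line 5, in <module>
    a0=np.degrees(np.arctan2(t[1]-C[1],t[0]-C[0]));rad=np.hypot(*(t[:2]-C));print("az",a0.round(2),"r",rad.round(4),"w",s["gripper_width"].round(4),"z",t[2].round(4),"F",s["contact_force"].round(1),"M",s["moment"].round(2),"jaw",np.degrees(np.arctan2(M[1,1],M[0,1])).round(2))
                                                                                                                        ^^^^^^^^^^^^^^^^^^^^^^^^
AttributeError: 'float' object has no attribute 'round'
```

```bash
sed -i 's/s\["gripper_width"\].round(4)/round(float(s["gripper_width"]),4)/; s/C+\.12\*/C+rad*/; s/,\.08\]/,t[2]]/' arc.py; python3 arc.py 45 5
```

```text
az 62.76 r 0.118 w 0.0151 z 0.0782 F [0.8 0.  2.3] M [ 0.12 -0.02 -0.03] jaw 151.76
59.2 [-0.    -0.049 -0.001] turn 0.079
55.7 [-0.    -0.097 -0.004] turn 0.158
52.1 [-0.    -0.146 -0.011] turn 0.237
48.6 [-0.    -0.193 -0.021] turn 0.316
45.0 [-0.    -0.24  -0.033] turn 0.395
```

Request:
{"api": "send_rows", "payload": {
  "plan": [
    [[0,-0.049,-0.001],[0.08,0,0]],
    [[0,-0.097,-0.004],[0.16,0,0]],
    [[0,-0.146,-0.011],[0.24,0,0]],
    [[0,-0.193,-0.021],[0.32,0,0]],
    [[0,-0.24,-0.033],[0.395,0,0]]
  ]
}}

```text
time_s: 10.6
tcp_pos: [0.6403, 0.0337, 0.0782]
eef_rot: [142.7, 89.8, -173.5]
contact_force: [-3.0, -0.2, 2.0]
gripper_width: 0.0149
```

```bash
python3 arc.py 29 5
```

```text
az 45.1 r 0.1174 w 0.0149 z 0.0782 F [-3.  -0.2  2. ] M [-0.14  1.09 -0.  ] jaw 133.84
41.9 [-0.    -0.044 -0.   ] turn 0.072
38.7 [-0.    -0.088 -0.003] turn 0.143
35.4 [-0.    -0.132 -0.008] turn 0.215
32.2 [-0.    -0.175 -0.016] turn 0.286
29.0 [-0.    -0.218 -0.026] turn 0.358
```

Request:
{"api": "send_rows", "payload": {
  "plan": [
    [[0,-0.044,0],[0.07,0,0]],
    [[0,-0.088,-0.003],[0.145,0,0]],
    [[0,-0.132,-0.007],[0.215,0,0]],
    [[0,-0.175,-0.014],[0.285,0,0]],
    [[0,-0.218,-0.023],[0.36,0,0]]
  ]
}}

```text
time_s: 11.1
tcp_pos: [0.6596, 0.0072, 0.0782]
eef_rot: [161.5, 89.7, -170.9]
contact_force: [-4.1, -0.8, 2.8]
gripper_width: 0.0152
```

```bash
python3 top.py t2; python3 arc.py 18 5
```

```text
post/tab 56 [305. 246.] [ 0.4784 -0.0917  0.096 ] r 0.09 az -151.9 [array([478.4, -92.2]), array([25.7, 12. ]), np.float64(27.8)]
rack 494 [303. 246.] [ 0.4786 -0.0916  0.0484] r 0.089 az -151.8 [array([478.4, -91.9]), array([89.9, 49.6]), np.float64(28.0)]
frame 56 [287. 215.] [ 0.5573 -0.0499  0.0423] r 0.0 az -97.5 [array([556.7, -49.6]), array([17.9, 20.6]), np.float64(89.7)]
frame 432 [303. 246.] [ 0.479  -0.0904  0.0423] r 0.088 az -152.5 [array([478.4, -92. ]), array([113.5,  73.5]), np.float64(28.3)]
jar 249 [316. 176.] [ 0.6517 -0.1196  0.0823] r 0.118 az -36.6 [array([ 651.5, -120. ]), array([43.1, 43.4]), np.float64(26.6)]
jar 252 [335. 211.] [ 0.5637 -0.1669  0.0822] r 0.118 az -86.9 [array([ 563.3, -166.8]), array([43.7, 42.1]), np.float64(89.7)]
jar 263 [239. 216.] [0.5508 0.068  0.082 ] r 0.118 az 93.2 [array([551. ,  68.2]), array([44.1, 41.1]), np.float64(45.4)]
jar 263 [258. 252.] [0.4629 0.0211 0.0824] r 0.118 az 143.2 [array([462.9,  21.4]), array([40.9, 43.6]), np.float64(0.2)]
ptr 32 [307. 284.] [ 0.3819 -0.102   0.033 ] r 0.183 az -163.3 [array([ 382. , -102.8]), array([11.6, 15.7]), np.float64(21.1)]
az 28.51 r 0.1169 w 0.0149 z 0.0782 F [-1.7 -3.3  1.8] M [-1.06  0.78 -0.06] jaw 117.29
26.4 [-0.    -0.029  0.   ] turn 0.047
24.3 [-0.    -0.057 -0.001] turn 0.093
22.2 [-0.    -0.086 -0.003] turn 0.14
20.1 [-0.    -0.114 -0.006] turn 0.187
18.0 [-0.    -0.142 -0.01 ] turn 0.234
```

Request:
{"api": "send_rows", "payload": {
  "plan": [
    [[0,-0.035,0],[0.06,0,0]],
    [[0,-0.075,-0.001],[0.12,0,0]],
    [[0,-0.11,-0.003],[0.18,0,0]],
    [[0,-0.14,-0.007],[0.23,0,0]],
    [[0,-0.153,-0.009],[0.25,0,0]]
  ]
}}

```text
time_s: 11.65
tcp_pos: [0.6687, -0.015, 0.0782]
eef_rot: [176.9, 89.7, -167.1]
contact_force: [-4.2, -0.0, 3.1]
gripper_width: 0.0148
```

```bash
sed -i 's/>=15/>=4/' top.py; cat >> top.py <<'E'
for lo in(.025,.030): 
    m=(rr>.17)&(rr<.2)&(z>lo)&(z<.04)&(abs(x-.382)<.04)&(abs(y+.1)<.04);q=W[m];print("ptr",lo,m.sum(),q.mean(0).round(4),"az",az(q.mean(0)))
cv2.imwrite("pics/"+sys.argv[1]+"c.png",cv2.resize(b["color"][150:310,220:390,::-1],None,fx=3.7,fy=3.7,interpolation=cv2.INTER_CUBIC))
E
python3 top.py t3; python3 arc.py 17 1
```

```text
post/tab 57 [298. 249.] [ 0.4715 -0.0749  0.0961] r 0.09 az -163.5 [array([471.5, -75.2]), array([25.4, 12.2]), np.float64(15.0)]
rack 4 [318. 192.] [ 0.6158 -0.1303  0.0494] r 0.1 az -54.2 [array([ 615.7, -130. ]), array([8.1, 1.1]), np.float64(72.8)]
rack 482 [297. 249.] [ 0.4701 -0.0748  0.0484] r 0.091 az -163.9 [array([471.3, -75. ]), array([89.6, 49.7]), np.float64(16.2)]
rack 5 [282. 247.] [ 0.4757 -0.0392  0.0463] r 0.082 az 172.8 [array([476.2, -39.2]), array([11.2,  2.2]), np.float64(26.7)]
rack 4 [302. 269.] [ 0.421  -0.0873  0.0463] r 0.141 az -164.5 [array([421.1, -87.3]), array([0.2, 7.5]), np.float64(0.0)]
frame 63 [286. 215.] [ 0.5572 -0.049   0.0422] r 0.001 az 111.3 [array([556.6, -49.6]), array([20.5, 22.7]), np.float64(0.5)]
frame 427 [296. 248.] [ 0.4728 -0.0748  0.0421] r 0.088 az -163.3 [array([471.3, -74.8]), array([113.7,  73.6]), np.float64(16.7)]
jar 250 [323. 182.] [ 0.6351 -0.1375  0.0826] r 0.117 az -48.6 [array([ 634.7, -138.1]), array([42. , 42.3]), np.float64(88.5)]
jar 260 [240. 206.] [0.5747 0.0671 0.0823] r 0.118 az 81.6 [array([575.3,  67.2]), array([44.1, 41.3]), np.float64(0.5)]
jar 255 [335. 221.] [ 0.5398 -0.1657  0.0822] r 0.118 az -98.6 [array([ 539.7, -165.3]), array([43.2, 43.1]), np.float64(49.1)]
jar 261 [251. 245.] [0.4796 0.0387 0.0822] r 0.118 az 131.4 [array([479.6,  38.4]), array([40.9, 43.6]), np.float64(0.3)]
jar 5 [302. 262.] [ 0.4405 -0.0847  0.076 ] r 0.122 az -163.2 [array([440. , -84.5]), array([5. , 2.5]), np.float64(1.9)]
ptr 34 [307. 284.] [ 0.3823 -0.1023  0.0333] r 0.183 az -163.2 [array([ 381.8, -102.8]), array([11.5, 15.7]), np.float64(19.6)]
ptr 0.025 32 [ 0.3819 -0.1023  0.034 ] az -163.3
ptr 0.03 30 [ 0.3819 -0.1026  0.0344] az -163.2
az 17.1 r 0.1166 w 0.0146 z 0.0782 F [-3.1 -1.6  1.8] M [-0.73  1.25 -0.02] jaw 105.98
17.0 [-0.    -0.001  0.   ] turn 0.002
```

View pics/t3c.png

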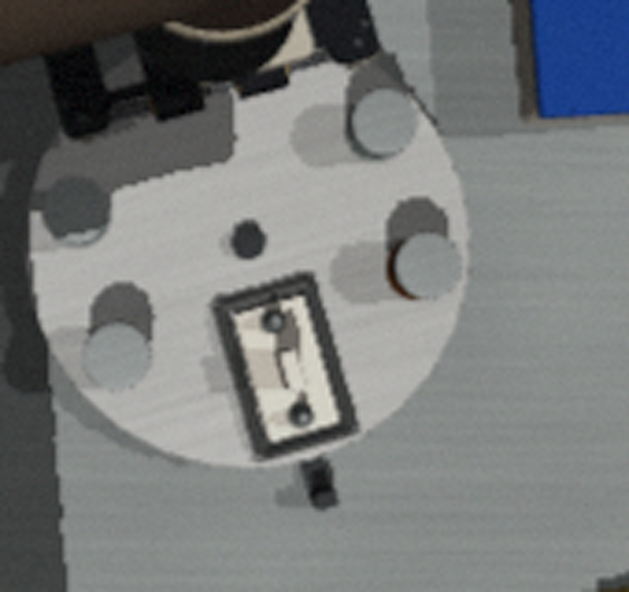

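Request:
{"api": "send_rows", "payload": {
  "plan": [
    [[0,0.004,0],[-0.006,0,0]],
    [[0,0.004,0],[-0.006,0,0]],
    [[0,0.004,0],[-0.006,0,0]],
    [[0,0.004,0],[-0.006,0,0]],
    [[0,0.004,0],[-0.006,0,0]]
  ]
}}

```text
time_s: 12.2
tcp_pos: [0.6686, -0.0146, 0.0782]
eef_rot: [179.2, 89.6, -164.5]
contact_force: [-0.9, -2.8, 0.3]
gripper_width: 0.0144
```

```bash
python3 top.py t4|grep -E "jar 2|ptr 0|rack 4..|frame 4"; python3 arc.py 17 1; python3 -c "
from h import *
p=r.capture('top');W=world(p)
for t in['cutter','squeeze_bottle','tub']:
    d=r.find_in(p,t)[0];u,v=np.round(d['uv']).astype(int);print(t,d['uv'],W[v,u].round(3))
s=r.get_state();print(s['qd'].round(2),s['time_s'])"
```

```text
frame 409 [297. 249.] [ 0.4707 -0.0753  0.0422] r 0.09 az -163.4 [array([471.5, -75.4]), array([113.6,  73.6]), np.float64(17.0)]
frame 4 [326. 228.] [ 0.5254 -0.1514  0.042 ] r 0.107 az -107.4 [array([ 525.3, -151.5]), array([10.7,  0.4]), np.float64(44.8)]
jar 252 [323. 182.] [ 0.6352 -0.1373  0.0823] r 0.117 az -48.4 [array([ 635.6, -137.6]), array([43.4, 43. ]), np.float64(17.9)]
jar 259 [240. 206.] [0.5742 0.0671 0.0824] r 0.118 az 81.8 [array([574.1,  67.1]), array([41.7, 41.4]), np.float64(0.7)]
jar 259 [335. 221.] [ 0.5407 -0.1654  0.0824] r 0.117 az -98.2 [array([ 540.2, -165.2]), array([43. , 43.2]), np.float64(45.9)]
jar 262 [251. 246.] [0.4792 0.0385 0.0821] r 0.118 az 131.6 [array([479.6,  38.4]), array([41. , 43.7]), np.float64(0.3)]
ptr 0.025 32 [ 0.3819 -0.1023  0.0337] az -163.3
ptr 0.03 30 [ 0.3819 -0.1022  0.0342] az -163.3
az 17.41 r 0.1166 w 0.0151 z 0.0782 F [-1.8 -1.6  0.6] M [-0.71  0.66  0.06] jaw 106.27
17.0 [-0.    -0.006  0.   ] turn 0.009Traceback (most recent call last):
  File "<string>", line 5, in <module>
    d=r.find_in(p,t)[0];u,v=np.round(d['uv']).astype(int);print(t,d['uv'],W[v,u].round(3))
      ~~~~~~~~~~~~~~^^^
IndexError: list index out of range
```

```bash
python3 top.py t5|grep -E "rack|post"; python3 -c "
from h import *
p=r.capture('scene');W=world(p)
for t in['cutter','squeeze_bottle','tub']:
    for d in r.find_in(p,t)[:1]:
        u,v=np.round(d['uv']).astype(int);print(t,d['uv'],W[v,u].round(3))
s=r.get_state();print(s['qd'].round(2),s['time_s'])"
```

```text
post/tab 55 [298. 249.] [ 0.4718 -0.0752  0.0962] r 0.089 az -163.3 [array([471.5, -75.4]), array([25.5, 11.9]), np.float64(15.8)]
rack 498 [297. 249.] [ 0.4712 -0.0753  0.0483] r 0.09 az -163.4 [array([471.8, -75.4]), array([89.3, 49.9]), np.float64(16.8)]
cutter [339.1, 168.1] [0.527 0.311 0.018]
squeeze_bottle [386.5, 173.7] [0.708 0.291 0.094]
tub [235.1, 310.1] [ 0.723 -0.332  0.075]
[-0.04 -0.09 -0.02  0.03 -0.04  0.05] 12.6
```

```bash
python3 -c "
from h import *
print(r.close_job())"
```

```text
the job is handed in; nothing more can be done
None
```

The rack is seated in the carousel pocket, the carousel is turned to the front, and the gripper is still holding the post. I handed the job in at about 12.6 s, well under the 51 s limit; close_job gave no verdict.

- **Rack:** I picked up the white rack by its tab and left the two yellow look-alikes alone. In the last pictures its top face is at 48.3 mm, where 48 mm means fully seated. It lies at the pocket's centre and its yaw matches the frame within about 0.2°.
- **Carousel:** I gripped the post at z ≈ 78 mm with 30 N and turned it about 45° clockwise. The rack and pocket now point at −163.4°, against −163.3° for the pointer, and the arm is at rest.
- **Bystanders:** The bottle and tub measure within 4 mm of their first positions. The cutter's detected pixel moved from (333,170) to (339,168), and its measured point moved about 22 mm. I put this down to the detector landing on a different part of the ring (at 18 mm height instead of on the bench), because the arm never went near it. A last check of these three from the top camera found no detection for at least one of them, so I used the scene camera instead.
- **Readings that disagreed:** The post's measured width was 15 mm instead of 16 mm. Position readings varied by about 1 mm, so I centred the rack using the wrist camera.

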